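# Secure the back panel of the shop sign frame

### The arm

A 7-joint arm with a two-finger parallel gripper is mounted at the origin on the work surface. World frame = base frame: x ahead of the robot, y to its left, z up, the work surface at z = 0. Lengths are in m, angles in rad, forces in N, time in s.
With the tool pointing down it reaches from about 0.4 to 0.925 m from the base axis. Payload 4.1 kg.
Tool frame: the origin (TCP) lies at the very end of the fingers, on their centre line; the grasp point (between the pads) lies 19 mm behind it; z points along the fingers, y is the line along which they close (so a half turn about z gives the same grasp; the last joint's range is limited). The gripper opens to 85 mm and grips with 20 to 120 N. Pads are 22 mm wide; open, the fingers measure 114 mm over their backs; the gripper's body (76 mm by 85 mm) begins 54 mm behind the grasp point. The pads swing forward as they close: fully open they stand 13 mm farther back than shut.
Start: joints at [-1.43, 0.398, 0.045, 1.537, -0.019, 1.207, -0.051], TCP at [0.154, 0.631, 0.231] pointing down, gripper open.
Joint ranges: [-2.82, 2.82], [-0.49, 2.23], [-1.37, 1.46], [0, 2.46], [-1.36, 4.5], [0.23, 2], [-2.94, 2.94]. Speed limits (rad/s): [2.57, 2.57, 3.14, 3.14, 3.14, 3.14, 3.14].

### API

Orientations are given as [roll, pitch, yaw] about the fixed x, y, z axes, in that order (R = Rz(yaw) Ry(pitch) Rx(roll)).
In Python, from rig import r, snapshot, camera_model gives the robot as it stands.
- The arm moves only by the tool drive_tool, never from a script. Its argument "increments" is a list of rows, each a list of 2 entries, a list of its own where there are three numbers: the shift along the world's x, y, z in mm, then the turn, a rotation vector about the world's x, y, z in degrees. In form: [[[dx, dy, dz], [ax, ay, az]], ...]. A call has 1 to 20 rows; each row is the pose to reach, as a shift and turn from the pose commanded when the call began; what a row does not reach only later rows make up. A row lasts 1/8 s, in which the tool goes at most 62.5 mm and 10.7 degrees, less where a joint would pass 70% of its speed; a pose out of reach is approached as far as the arm can. A call with a gripper value outside its range is refused whole. "grip" is the closure, from 0 (fully open) to 1 (shut), set as the call begins (left out, the last holds). The fingers move at their own pace and stop on an object; "squeeze" is the grip in N (left out, the last holds). Time passes only in rows, so rows that repeat a pose let the fingers close. It gives the time, the measured TCP pose, the force, the opening and the grip force at its end, in the units of the state.
- r.get_obs(): the state, without advancing time (a new reading comes with each control period).
- snapshot(name): name is "scene" or "top" or "wrist"; returns (picture, depth): 384x512x3 uint8, red, green, blue; 384x512 float32, m along the optical axis (not along the pixel's ray), 0 where there is no reading.
- camera_model(name): a dict with "fx", "fy", "cx", "cy" (pixels), "distortion" ([k1, k2, p1, p2, k3] as OpenCV has them; the pictures are not rectified), "R" (3x3) and "t" (3): a world point X has camera coordinates R X + t. Camera axes: x right, y down, z forward; pixel columns grow to the right and rows downward; lengths in m; the calibration is good to about 2 mm. A picture is of the moment at which its call begins: read the wrist's pose just before it. camera_model takes no time and is no camera call; for the wrist camera it gives the pose at the moment of the call.
- r.job_done(): hands the job in; it is judged then, once.
The state is a dict: "time": time; "qpos": joint angles; "qd": joint speeds; "joint_torque": joint torques, N m; "ee_pos": TCP position; "eef_rot": TCP orientation; "force": force on the tool from outside, world axes, zero at the start; "moment": the same for the moment, N m; "opening": finger opening in m; "finger_force": force on a finger pad.
Only numpy, scipy, OpenCV 4.12 (cv2) and the standard library are available. Lean on these libraries where they do the work, as an engineer would, in place of code of your own. Each camera call takes 0.05 s, during which the arm holds its last target. There are 200 camera calls.

### The job

Two wooden sign frames lie face down on the shop table. The larger one already has its brown back panel in: secure the panel by turning both of that frame's turnbuttons until each points straight in across the panel, square to the rail it sits on. The smaller frame is still empty, so do not touch it or its turnbuttons.

Things in the scene. Friction and masses are not known exactly. Their poses are not given: they have to be found in the camera images.
- back_panel: Brown board 206 x 144 x 9 mm, loose in the larger dark wood frame (1.5 mm play, centred). Origin: centre of its underside, 6 mm above the table; x along its 206 mm side, z up. The frame is fixed to the table; rails 20 mm wide, tops 16 mm above the table. A turnbutton pivots on a vertical pin mid-way along each long rail: a at panel x 0, y +83.5 mm; b at x 0, y -83.5 mm.
- large_frame_button_a (a joint): Turnbutton a, at panel +y: flat steel arm 14 mm wide, top 21.5 mm above the table, ending 49 mm from its pin; on it, 40 mm from the pin, an upright round stud, 12 mm thick, top 43.5 mm above the table. Value: rad, anticlockwise from above; 0 = arm along panel -y (secured), 1.57 = along panel +x, on the rail. Starts 1.0 to 1.9. Light friction (1 N at the stud), stays put, no stop at 0.
- large_frame_button_b (a joint): Turnbutton b, at panel -y: same size and friction as a, also stays where it is left, no stop at 0. Value in rad, anticlockwise seen from above; 0 = arm along panel +y, straight in across the panel (secured), 1.57 = arm along panel -x, on the rail (open). Starts at 1.0 to 1.9; both buttons have end stops at -2.2 and 2.2.
- small_frame: The smaller, empty frame, to be left alone: dark wood, outside 188 x 145 mm, rails 20 mm wide and 16 mm high, no brown panel, only its pale glass pane, two open turnbuttons like the others on its long rails, stud tops 43.5 mm above the table. Fixed to the table, on the other side from the larger frame. Origin: centre of its underside; x along its long side, z up.

How it is judged:
By the outcome, as a careful person would: the job done as asked, in the order asked, and still so for the second after the job is handed in, with the robot touching nothing.
It also fails if it takes over 42 s, if anything falls off the work surface, if the arm or the gripper's body presses on something with over 40 N, if the wrist force passes 120 N, or if a joint passes its speed limit or range.

## Working session

There is one attempt and no reset: what is moved stays moved. The work goes in short steps, Python scripts to look and compute and a tool call to move; the robot and the scene stay as the last step left them, time stands still between calls to the robot, and variables do not carry over. Pictures are saved under pics/ and viewed, at most 10 in all, crops included, and the job is handed in when it is done.

Besides the shell and the picture viewer there is one more tool, called after ">>>" by a JSON object that holds its "api" and its "payload". drive_tool: Moves the arm, as the interface text tells. Its arguments: {"type":"object","properties":{"increments":{"type":"array","items":{"type":"array"}},"grip":{"type":"number"},"squeeze":{"type":"number"}},"required":["increments"]}

```bash
mkdir -p pics
python3 - <<'E'
from rig import r, snapshot, camera_model
import cv2, numpy as np
o=r.get_obs();print(o['time'],o['ee_pos'],o['eef_rot'],o['opening'])
for n in ("top","scene"):
    p,d=snapshot(n); np.savez(f'{n}0.npz',p=p,d=d); cv2.imwrite(f'pics/{n}0.png',p[...,::-1]); m=camera_model(n); print(n,m)
E
```

```text
0.0 [0.15423778 0.63079178 0.23025766] [-3.13965339e+00  1.43060733e-04  2.90186924e+00] 0.08543259922099208
top {'fx': 393.4924563304998, 'fy': 393.4924563304998, 'cx': 257.67968493405107, 'cy': 190.29669987466534, 'distortion': array([-0.08547819,  0.        ,  0.        ,  0.        ,  0.        ]), 'R': array([[ 0.01682074, -0.99985369, -0.00310865],
       [-0.99111165, -0.01626316, -0.13203489],
       [ 0.13196501,  0.00530194, -0.9912402 ]]), 't': array([-0.00640749,  0.51937217,  0.98439909])}
scene {'fx': 477.4453731658138, 'fy': 477.4453731658138, 'cx': 253.2851298870784, 'cy': 189.3231388105819, 'distortion': array([-0.04387434,  0.        ,  0.        ,  0.        ,  0.        ]), 'R': array([[-0.67785377,  0.73519319,  0.00228651],
       [ 0.53593225,  0.49625787, -0.68301153],
       [-0.50328012, -0.46175653, -0.73040402]]), 't': array([ 0.373858  , -0.23788786,  1.42853859])}
```

View pics/top0.png

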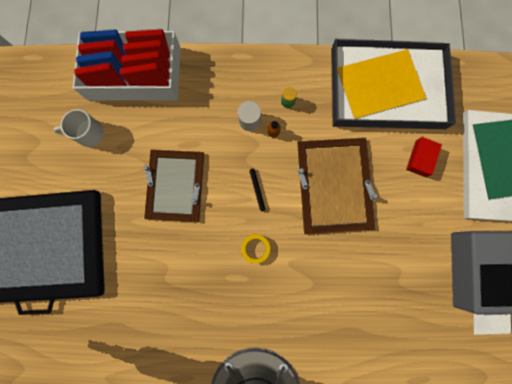

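View pics/scene0.png

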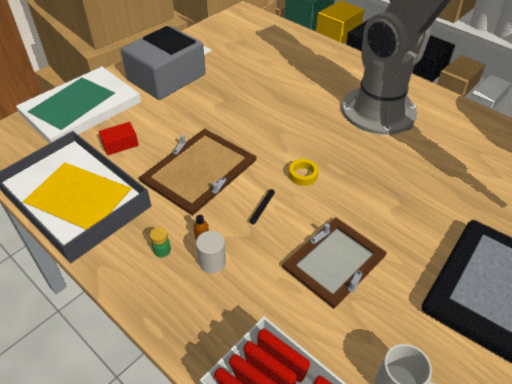

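```bash
cat > h.py <<'E'
import numpy as np,cv2
def ray(m,uv,z):
    K=np.array([[m['fx'],0,m['cx']],[0,m['fy'],m['cy']],[0,0,1]])
    n=cv2.undistortPoints(np.float64(uv).reshape(-1,1,2),K,m['distortion']).reshape(-1,2)
    d=np.c_[n,np.ones(len(n))]@m['R']; c=-m['R'].T@m['t']
    return c+d*((z-c[2])/d[:,2])[:,None]
def proj(m,X):
    K=np.array([[m['fx'],0,m['cx']],[0,m['fy'],m['cy']],[0,0,1]])
    return cv2.projectPoints(np.float64(X).reshape(-1,1,3),cv2.Rodrigues(m['R'])[0],m['t'],K,m['distortion'])[0].reshape(-1,2)
E
python3 - <<'E'
from rig import camera_model
from h import *
p=np.load('top0.npz')['p'];m=camera_model('top')
x0,y0,x1,y1=285,125,390,245
c=p[y0:y1,x0:x1]; hsv=cv2.cvtColor(c,cv2.COLOR_RGB2HSV)
dark=((hsv[...,2]<115)&(hsv[...,1]>90)).astype(np.uint8)
dark=cv2.morphologyEx(dark,cv2.MORPH_OPEN,np.ones((3,3)))
cs,_=cv2.findContours(dark,cv2.RETR_EXTERNAL,cv2.CHAIN_APPROX_NONE)
k=max(cs,key=cv2.contourArea).reshape(-1,2)+[x0,y0]
W=ray(m,k,0.016)[:,:2]
R=cv2.minAreaRect(np.float32(W*1000));print(R)
g=((hsv[...,1]<70)&(hsv[...,2]>90)).astype(np.uint8)
n,l,s,ce=cv2.connectedComponentsWithStats(g)
for i in range(1,n):
    if s[i,4]>15: print(s[i],ce[i]+[x0,y0],ray(m,[ce[i]+[x0,y0]],0.03))
v=np.hstack([cv2.resize(c,None,fx=3.7,fy=3.7,interpolation=cv2.INTER_CUBIC),cv2.resize(np.dstack([dark*255,g*255,g*0]),None,fx=3.7,fy=3.7,interpolation=0)])
cv2.imwrite('pics/crop.png',v[...,::-1]);print(v.shape)
E
```

```text
((474.4732360839844, -211.97312927246094), (119.93263244628906, 193.23495483398438), 4.239889621734619)
[ 13  43   9  21 101] [302.04950495 177.75247525] [[ 0.55497222 -0.1131559   0.03      ]]
[ 80  55  13  20 113] [370.37168142 190.30088496] [[ 0.52482372 -0.29260822  0.03      ]]
(444, 776, 3)
```

View pics/crop.png

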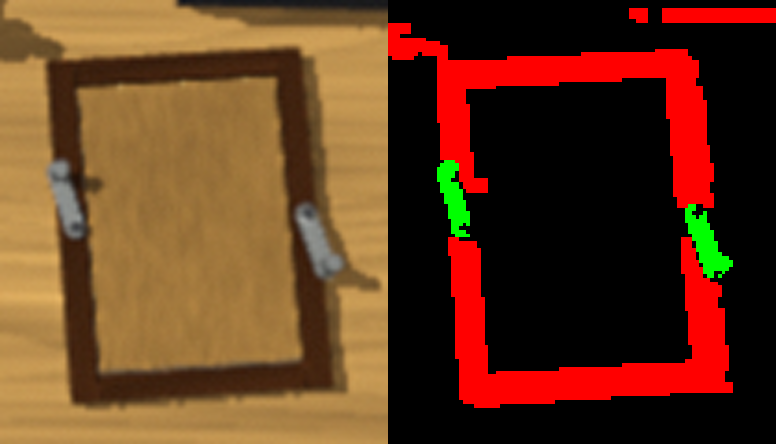

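The top crop shows the panelled frame with outer corners at about (298,142), (366,138), (374,230) and (305,234). Left button a has its pin at (304.5,187) and stud at (301,171), pointing to +x. Right button b has its pin at (368,182) and stud at (374,197), pointing to -x.

Run:
```python
from rig import camera_model
from h import *
m=camera_model('top')
f=lambda a:np.array(a)/3.7+[285,125]
for n,c,z in(('out',[(48,62),(299,49),(331,388),(74,404)],.016),('in',[(76,87),(277,77),(302,360),(98,376)],.016)):
    W=ray(m,f(c),z)[:,:2]; print(n,W.round(4).tolist(),W.mean(0),np.linalg.norm(np.roll(W,-1,0)-W,axis=1))
    for i,j in((3,0),(2,1)): d=W[j]-W[i];print(np.degrees(np.arctan2(d[1],d[0])))
    for i,j in((1,0),(2,3)): d=W[j]-W[i];print(np.degrees(np.arctan2(d[1],d[0]))-90)
P=ray(m,f([(74,229),(308,212)]),.022)[:,:2];S=ray(m,f([(60,170),(329,268)]),.0435)[:,:2]
print('pins',P,'studs',S,np.linalg.norm(S-P,axis=1),np.degrees(np.arctan2(*(S-P).T[::-1])), np.linalg.norm(P[0]-P[1]))
```

```text
out [[0.6551, -0.1037], [0.6686, -0.2876], [0.4223, -0.3055], [0.4086, -0.1228]] [ 0.53866193 -0.20488458] [0.18442347 0.24699915 0.18325045 0.24722289]
4.431251277485475
4.159332446475496
4.192322278526973
4.261619224026745
in [[0.6369, -0.124], [0.6472, -0.2708], [0.4418, -0.285], [0.4286, -0.1397]] [ 0.53862894 -0.20487992] [0.1472173  0.20589847 0.14594086 0.20891951]
4.302168319016123
3.942224957314209
4.0332347824577255
5.218567903219295
pins [[ 0.53212057 -0.12182343]
 [ 0.5471927  -0.28965212]] studs [[ 0.5705065  -0.10951388]
 [ 0.50456577 -0.29763751]] [0.04031134 0.04336844] [  17.77993488 -169.3896375 ] 0.16850411812125915
```

>>> {"api": "drive_tool", "payload": {"increments": [[[50,-32,0],[0,0,3]],[[100,-65,0],[0,0,6]],[[150,-100,0],[0,0,9]],[[196,-140,0],[0,0,12]],[[230,-185,0],[0,0,15]],[[262,-232,0],[0,0,18]],[[290,-281,0],[0,0,20]],[[312,-335,0],[0,0,22]],[[330,-390,0],[0,0,24]],[[345,-445,0],[0,0,26]],[[355,-500,0],[0,0,28]],[[365,-555,0],[0,0,30]],[[375,-610,0],[0,0,31]],[[385,-665,0],[0,0,32]],[[392,-715,0],[0,0,32]],[[396,-751,0],[0,0,32]],[[396,-751,0],[0,0,32]],[[396,-751,0],[0,0,32]]], "grip": 0.5}}

```text
time: 2.35
ee_pos: [0.5502, -0.1184, 0.2309]
eef_rot: [3.14, -0.001, -2.822]
force: [0.4, 0.4, -1.0]
opening: 0.0428
finger_force: 0.0
```

Run:
```python
from rig import r, snapshot, camera_model
from h import *
o=r.get_obs();print(o['time'],o['ee_pos'],o['eef_rot'],o['opening'],o['qpos'])
m=camera_model('wrist');p,d=snapshot('wrist'); np.savez('w1.npz',p=p,d=d,**m); cv2.imwrite('pics/w1.png',p[...,::-1])
print(-m['R'].T@m['t'],m['R'][2])
print(proj(m,[[.5323,-.1216,.0215],[.5449,-.2881,.0215],[.5705,-.1095,.0435],[.5046,-.2976,.0435]]))
```

```text
2.35 [ 0.55016015 -0.11841512  0.23088255] [ 3.14021048e+00 -5.36828833e-04 -2.82193942e+00] 0.04282612501890467 [-0.21824218  0.26218077  0.4296223   1.75763832 -0.11966027  1.14850549
  2.13817643]
[ 0.47139485 -0.14454245  0.37332169] [ 0.30195776  0.10251772 -0.94779303]
[[258.18249199 153.70828685]
 [128.26876754 121.89018231]
 [257.80039588 188.75381933]
 [118.14155215  86.00340961]]
```

View pics/w1.png

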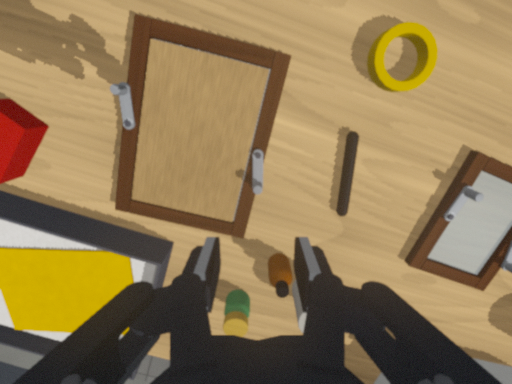

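The wrist view shows pin a at (258,154), stud a at (257,187), pin b at (129,123) and stud b at (116,90). Each is within a few pixels of the prediction, so the poses hold.

>>> {"api": "drive_tool", "payload": {"increments": [[[20,9,-50],[0,0,0]],[[20,9,-100],[0,0,0]],[[20,9,-150],[0,0,0]],[[20,9,-180],[0,0,0]],[[20,9,-195],[0,0,0]],[[20,9,-204],[0,0,0]],[[20,9,-204],[0,0,0]]]}}

```text
time: 3.28
ee_pos: [0.5708, -0.1102, 0.0277]
eef_rot: [-3.142, 0.001, -2.822]
force: [0.9, 0.4, 0.2]
opening: 0.0424
finger_force: 0.0
```

>>> {"api": "drive_tool", "payload": {"increments": [[[0,0,0],[0,0,0]],[[0,0,0],[0,0,0]],[[0,0,0],[0,0,0]],[[0,0,0],[0,0,0]],[[0,0,0],[0,0,0]],[[0,0,0],[0,0,0]]], "grip": 1, "squeeze": 20}}

```text
time: 4.03
ee_pos: [0.5713, -0.1107, 0.0283]
eef_rot: [-3.141, 0.002, -2.823]
force: [0.3, 1.0, 5.6]
opening: 0.0105
finger_force: 20.2
```

Run:
```python
from rig import r
from h import *
o=r.get_obs();print(o['time'],o['ee_pos'],o['eef_rot'],o['opening'],o['force'],o['finger_force'])
pin=np.array([.5323,-.1216]); p=np.array(o['ee_pos'])[:2]; v=p-pin
a0=np.arctan2(v[1],v[0]); rr=np.hypot(*v); print(np.degrees(a0),rr)
a1=np.radians(-85.7)
n=14
for i in range(1,n+1):
    a=a0+(a1-a0)*i/n; q=pin+(rr+(.04-rr)*i/n)*np.array([np.cos(a),np.sin(a)])
    print(i,((q-p)*1000).round(1),round(np.degrees(a-a0),1))
```

```text
4.025 [ 0.57128652 -0.11070249  0.02825542] [-3.14107184e+00  1.78317841e-03 -2.82290056e+00] 0.01052822576373887 [0.31731731 0.95141587 5.62989959] 20.199612379074097
15.616743715176398 0.040480914798829294
1 [ 1. -5.] -7.2
2 [  1.4 -10.1] -14.5
3 [  1.2 -15.2] -21.7
4 [  0.3 -20.2] -28.9
5 [ -1.2 -25.1] -36.2
6 [ -3.4 -29.7] -43.4
7 [ -6. -34.] -50.7
8 [ -9.2 -37.9] -57.9
9 [-12.9 -41.5] -65.1
10 [-17.  -44.5] -72.4
11 [-21.4 -46.9] -79.6
12 [-26.1 -48.8] -86.8
13 [-31.  -50.1] -94.1
14 [-36.  -50.8] -101.3
```

>>> {"api": "drive_tool", "payload": {"increments": [[[0,0,3],[0,0,0]],[[1,-5,3],[0,0,-7.4]],[[1.4,-10.1,3],[0,0,-14.9]],[[1.2,-15.2,3],[0,0,-22.3]],[[0.3,-20.2,3],[0,0,-29.7]],[[-1.2,-25.1,3],[0,0,-37.1]],[[-3.4,-29.7,3],[0,0,-44.6]],[[-6,-34,3],[0,0,-52]],[[-9.2,-37.9,3],[0,0,-59.4]],[[-12.9,-41.5,3],[0,0,-66.9]],[[-17,-44.5,3],[0,0,-74.3]],[[-21.4,-46.9,3],[0,0,-81.7]],[[-26.1,-48.8,3],[0,0,-89.1]],[[-31,-50.1,3],[0,0,-96.6]],[[-36,-50.8,3],[0,0,-104]],[[-36,-50.8,3],[0,0,-104]],[[-36,-50.8,3],[0,0,-104]],[[-36,-50.8,3],[0,0,-104]]]}}

```text
time: 6.28
ee_pos: [0.5333, -0.1604, 0.0293]
eef_rot: [-3.139, -0.001, 1.647]
force: [3.3, -0.0, -14.8]
opening: 0.0103
finger_force: 19.7
```

Run:
```python
from rig import r
from h import *
o=r.get_obs();print(o['time'],o['ee_pos'],o['eef_rot'],o['opening'],o['force'],o['finger_force'],o['qpos'])
print('target',.5323+.04*np.cos(np.radians(-85.7)),-.1216+.04*np.sin(np.radians(-85.7)))
```

```text
6.275 [ 0.5333321  -0.16043235  0.02927206] [-3.13926878e+00 -1.36120966e-03  1.64694380e+00] 0.010295536132928796 [  3.28354288  -0.01668405 -14.80582939] 19.710457026958466 [-0.3960734   0.63377775  0.81340347  1.95418875 -0.62492104  0.82731413
  0.84135225]
target 0.5352991490730531 -0.16148740534100464
```

>>> {"api": "drive_tool", "payload": {"increments": [[[1,-1,0],[0,0,0]],[[2,-1,0],[0,0,0]],[[2,-1,0],[0,0,0]],[[2,-1,0],[0,0,0]]]}}

```text
time: 6.78
ee_pos: [0.5345, -0.1606, 0.0293]
eef_rot: [-3.138, -0.003, 1.646]
force: [-0.8, 5.7, -16.3]
opening: 0.0109
finger_force: 19.6
```

>>> {"api": "drive_tool", "payload": {"increments": [[[0,0,0],[0,0,0]],[[0,0,0],[0,0,0]],[[0,0,0],[0,0,0]],[[0,0,15],[0,0,0]],[[0,0,60],[0,0,0]],[[0,0,120],[0,0,0]],[[-20,-70,150],[0,0,10]],[[-25,-130,150],[0,0,20]],[[-30,-137,150],[0,0,30]],[[-30,-137,150],[0,0,40]],[[-30,-137,150],[0,0,50]],[[-30,-137,150],[0,0,60]],[[-30,-137,150],[0,0,70]],[[-30,-137,150],[0,0,80]],[[-30,-137,150],[0,0,90]],[[-30,-137,150],[0,0,96]],[[-30,-137,150],[0,0,96]],[[-30,-137,150],[0,0,96]]], "grip": 0.5}}

```text
time: 9.02
ee_pos: [0.5063, -0.2998, 0.1809]
eef_rot: [-3.141, 0.0, -2.964]
force: [-0.2, 0.3, 0.2]
opening: 0.0426
finger_force: 0.0
```

Run:
```python
from rig import r, snapshot, camera_model
from h import *
o=r.get_obs();print(o['time'],o['ee_pos'],o['eef_rot'],o['opening'],o['force'])
m=camera_model('wrist');p,d=snapshot('wrist'); np.savez('w2.npz',p=p,d=d,**m); cv2.imwrite('pics/w2.png',cv2.resize(p,(800,600),interpolation=cv2.INTER_CUBIC)[...,::-1])
print(proj(m,[[.5323,-.1216,.0215],[.5449,-.2881,.0215],[.5353,-.1615,.0435],[.5046,-.2976,.0435]])*800/512)
p,d=snapshot('top');cv2.imwrite('pics/t2.png',cv2.resize(p[125:245,285:390],None,fx=5,fy=5,interpolation=cv2.INTER_CUBIC)[...,::-1])
```

```text
9.025 [ 0.50626956 -0.29977522  0.18094418] [-3.14101689e+00  4.61883469e-04 -2.96446920e+00] 0.04257848392557142 [-0.15402412  0.28598514  0.19123233]
[[621.46302457 349.02486459]
 [406.96308832 328.76714529]
 [582.79721157 356.92851202]
 [404.37950065 284.16592747]]
```

View pics/w2.png

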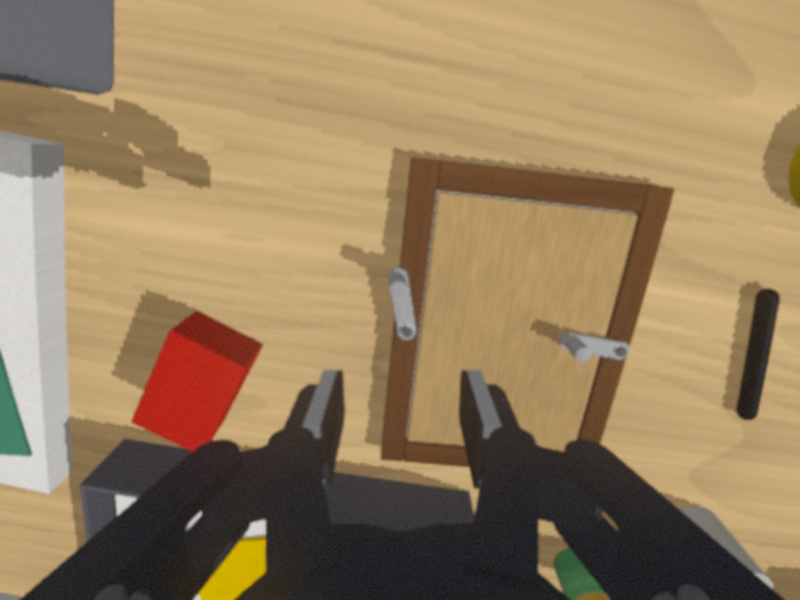

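The wrist picture (800 px scale) shows pin a at (622,351) with its arm nearly straight in and stud a at about (578,352). Pin b is at (407,333) and stud b at (400,275). I'll zoom in on both for an exact reading.

Run:
```python
from h import *
p=np.load('w2.npz')['p']
f=lambda x,y,w,h:cv2.resize(p[y:y+h,x:x+w],None,fx=10,fy=10,interpolation=cv2.INTER_CUBIC)
a=f(352,205,56,34); b=f(240,165,30,60)
v=np.zeros((600,800,3),np.uint8); v[:340,:500]=a[:,:500]; v[:600,500:]=b
cv2.imwrite('pics/z2.png',v[...,::-1])
```

```text
(no output)
```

View pics/z2.png

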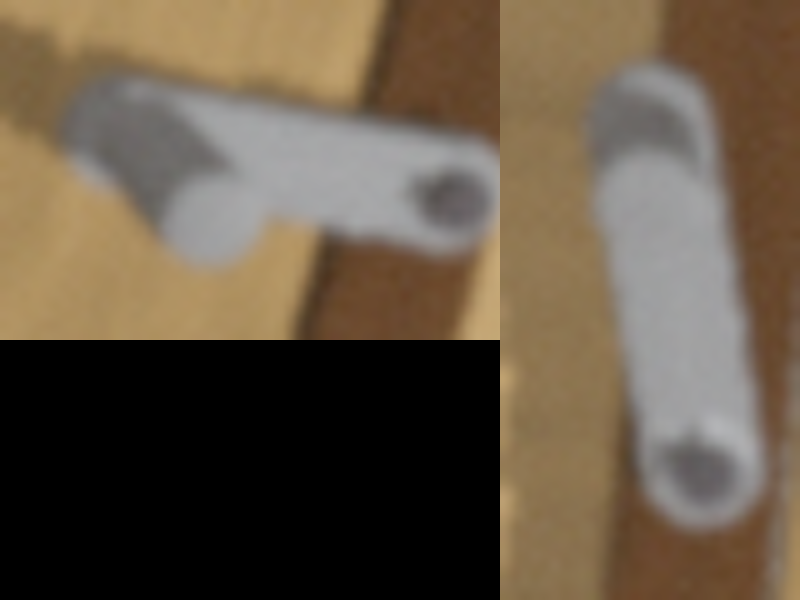

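Run:
```python
from h import *
m=dict(np.load('w2.npz'))
A=lambda q:np.array(q)/10-.0+[352,205]; B=lambda q:(np.array(q)-[500,0])/10+[240,165]
# resize shift (half px)
A_=lambda q:A(q)-.45; B_=lambda q:B(q)-.45
ang=lambda v:np.degrees(np.arctan2(v[1],v[0]))
sa=ray(m,A_([(212,222)]),.0435)[0,:2]; pa=ray(m,A_([(453,200)]),.0215)[0,:2]
print('a stud',sa,'pin',pa,np.linalg.norm(sa-pa),ang(sa-pa),'geo pin',ang(sa-[.5323,-.1216]))
for e in([(200,88),(440,127)],[(290,222),(420,250)]):
    w=ray(m,A_(e),.0215)[:,:2];print('edge',ang(w[0]-w[1]))
sb=ray(m,B_([(655,205)]),.0435)[0,:2]; pb=ray(m,B_([(700,472)]),.0215)[0,:2]
print('b stud',sb,'pin',pb,np.linalg.norm(sb-pb),ang(sb-pb),'pins',np.linalg.norm(pa-pb),'panel dir',ang(pa-pb)-90)
for e in([(605,230),(640,460)],[(718,150),(760,440)]):
    w=ray(m,B_(e),.0215)[:,:2];print('edge',ang(w[0]-w[1]))
```

```text
a stud [ 0.53334554 -0.16242678] pin [ 0.5339775  -0.12214593] 0.04028580096982223 -90.89883411667618 geo pin -88.53302737952804
edge -89.53544060091946
edge -92.74735247294412
b stud [ 0.50874611 -0.30086979] pin [ 0.5467604 -0.2888408] 0.039872082257381834 -162.44088482453694 pins 0.16718427028518076 panel dir 4.385111783078301
edge -161.9498886812571
edge -161.5329817776199
```

>>> {"api": "drive_tool", "payload": {"increments": [[[2.5,-1,-50],[0,0,7.5]],[[2.5,-1,-95],[0,0,7.5]],[[2.5,-1,-130],[0,0,7.5]],[[2.5,-1,-145],[0,0,7.5]],[[2.5,-1,-151],[0,0,7.5]],[[2.5,-1,-151],[0,0,7.5]]]}}

```text
time: 9.88
ee_pos: [0.5095, -0.3008, 0.0302]
eef_rot: [-3.141, 0.001, -2.832]
force: [0.3, -0.4, -0.1]
opening: 0.0423
finger_force: 0.0
```

>>> {"api": "drive_tool", "payload": {"increments": [[[0,0,0],[0,0,0]],[[0,0,0],[0,0,0]],[[0,0,0],[0,0,0]],[[0,0,0],[0,0,0]],[[0,0,0],[0,0,0]],[[0,0,0],[0,0,0]]], "grip": 1}}

```text
time: 10.62
ee_pos: [0.5095, -0.3009, 0.0303]
eef_rot: [-3.141, 0.001, -2.832]
force: [-0.1, 1.0, 6.5]
opening: 0.0106
finger_force: 19.8
```

Run:
```python
from rig import r
from h import *
o=r.get_obs();print(o['time'],o['ee_pos'],o['eef_rot'],o['opening'],o['force'],o['finger_force'])
pin=np.array([.5463,-.2885]); p=np.array(o['ee_pos'])[:2]; v=p-pin
a0=np.arctan2(v[1],v[0])%(2*np.pi); rr=np.hypot(*v); print(np.degrees(a0),rr)
a1=np.radians(94.3)
n=14
for i in range(1,n+1):
    a=a0+(a1-a0)*i/n; q=pin+(rr+(.04-rr)*i/n)*np.array([np.cos(a),np.sin(a)])
    print(i,((q-p)*1000).round(1),round(np.degrees(a-a0),1))
```

```text
10.625 [ 0.50953913 -0.30089275  0.03031924] [-3.14053597e+00  1.33774755e-03 -2.83167060e+00] 0.010591657744200195 [-0.08173246  0.96197764  6.51382874] 19.837110936641693
198.62988863018958 0.0387935776799882
1 [-1.4  4.9] -7.5
2 [-2.1  9.9] -14.9
3 [-2.2 14.9] -22.4
4 [-1.6 20. ] -29.8
5 [-0.4 24.9] -37.3
6 [ 1.5 29.7] -44.7
7 [ 3.9 34.2] -52.2
8 [ 7.  38.3] -59.6
9 [10.5 42. ] -67.1
10 [14.5 45.2] -74.5
11 [18.9 47.9] -82.0
12 [23.7 50. ] -89.4
13 [28.6 51.5] -96.9
14 [33.8 52.3] -104.3
```

>>> {"api": "drive_tool", "payload": {"increments": [[[-1.4,4.9,0],[0,0,-7.4]],[[-2.1,9.9,0],[0,0,-14.8]],[[-2.2,14.9,0],[0,0,-22.2]],[[-1.6,20,0],[0,0,-29.6]],[[-0.4,24.9,0],[0,0,-37]],[[1.5,29.7,0],[0,0,-44.4]],[[3.9,34.2,0],[0,0,-51.8]],[[7,38.3,0],[0,0,-59.2]],[[10.5,42,0],[0,0,-66.5]],[[14.5,45.2,0],[0,0,-73.9]],[[18.9,47.9,0],[0,0,-81.3]],[[23.7,50,0],[0,0,-88.7]],[[28.6,51.5,0],[0,0,-96]],[[33.8,52.3,0],[0,0,-103.4]],[[33.8,52.3,0],[0,0,-103.4]],[[33.8,52.3,0],[0,0,-103.4]],[[33.8,52.3,0],[0,0,-103.4]]]}}

```text
time: 12.75
ee_pos: [0.5442, -0.249, 0.0304]
eef_rot: [3.139, 0.002, 1.647]
force: [2.0, -1.3, 6.2]
opening: 0.0112
finger_force: 19.8
```

>>> {"api": "drive_tool", "payload": {"increments": [[[0,0,0],[0,0,0]],[[0,0,0],[0,0,0]],[[0,0,0],[0,0,0]],[[0,0,0],[0,0,0]],[[0,0,15],[0,0,0]],[[0,0,60],[0,0,0]],[[0,0,120],[0,0,0]],[[-7,87,150],[0,0,0]],[[-7,87,150],[0,0,0]],[[-7,87,150],[0,0,0]],[[-7,87,150],[0,0,0]]], "grip": 0.5}}

```text
time: 14.12
ee_pos: [0.5354, -0.162, 0.1798]
eef_rot: [3.141, 0.001, 1.646]
force: [0.5, -0.7, -0.3]
opening: 0.0426
finger_force: 0.0
```

Run:
```python
from rig import r, snapshot, camera_model
from h import *
o=r.get_obs();print(o['time'],o['ee_pos'],o['eef_rot'],o['opening'],o['force'])
m=camera_model('wrist');p,d=snapshot('wrist'); np.savez('w3.npz',p=p,d=d,**m)
P=proj(m,[[.534,-.122,.0215],[.5465,-.2886,.0215],[.534,-.162,.0435],[.5435,-.2486,.0435]]);print(P)
P=P.mean(0).astype(int)
cx,cy=P
u=max(0,cx-80),max(0,cy-60);print(u)
cv2.imwrite('pics/z3.png',cv2.resize(p[u[1]:u[1]+120,u[0]:u[0]+160],None,fx=5,fy=5,interpolation=cv2.INTER_CUBIC)[...,::-1])
```

```text
14.125 [ 0.53543943 -0.16197225  0.1798132 ] [3.14099970e+00 7.42961691e-04 1.64621355e+00] 0.042648922895158745 [ 0.50549043 -0.70079706 -0.32473153]
[[258.96993901 141.31746225]
 [258.38964509 273.37316657]
 [256.0980305  182.55595041]
 [258.61836983 255.12421445]]
(np.int64(178), np.int64(153))
```

View pics/z3.png

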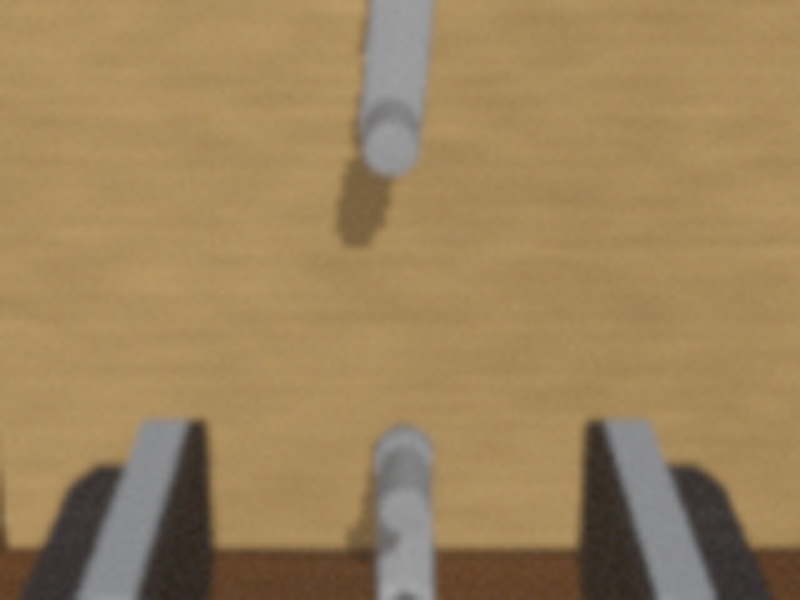

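The close-up shows b straight: its tip is at (403,445), its pin at (405,600), and it is square to the rail edge. Button a leans about 5° too far, with its stud at (390,147), so I'll grip it again and bring it back 3.5 mm in +x.

>>> {"api": "drive_tool", "payload": {"increments": [[[-1,0,-50],[0,0,0]],[[-1,0,-95],[0,0,0]],[[-1,0,-130],[0,0,0]],[[-1,0,-145],[0,0,0]],[[-1,0,-150],[0,0,0]],[[-1,0,-150],[0,0,0]]]}}

```text
time: 14.92
ee_pos: [0.5353, -0.1619, 0.0302]
eef_rot: [3.14, 0.001, 1.646]
force: [-0.1, 0.5, 0.3]
opening: 0.0428
finger_force: 0.0
```

>>> {"api": "drive_tool", "payload": {"increments": [[[0,0,0],[0,0,0]],[[0,0,0],[0,0,0]],[[0,0,0],[0,0,0]],[[0,0,0],[0,0,0]],[[0,0,0],[0,0,0]],[[1.5,0,0],[0,0,0]],[[3.5,0,0],[0,0,0]],[[3.5,0,0],[0,0,0]],[[3.5,0,0],[0,0,0]]], "grip": 1}}

```text
time: 16.05
ee_pos: [0.5372, -0.1614, 0.03]
eef_rot: [-3.14, -0.001, 1.647]
force: [-2.6, 1.0, 7.9]
opening: 0.0105
finger_force: 20.2
```

Now 1 mm more (goal 0.538), then release, rise and look.

>>> {"api": "drive_tool", "payload": {"increments": [[[1,0,0],[0,0,0]],[[1,0,0],[0,0,0]],[[1,0,0],[0,0,0]]]}}

```text
time: 16.42
ee_pos: [0.5383, -0.1615, 0.0299]
eef_rot: [-3.14, -0.0, 1.647]
force: [-3.0, 0.8, 8.6]
opening: 0.0106
finger_force: 20.1
```

>>> {"api": "drive_tool", "payload": {"increments": [[[0,0,0],[0,0,0]],[[0,0,0],[0,0,0]],[[0,0,0],[0,0,0]],[[0,0,0],[0,0,0]],[[0,0,15],[0,0,0]],[[0,0,60],[0,0,0]],[[0,0,120],[0,0,0]],[[5,-30,170],[0,0,0]],[[5,-30,200],[0,0,0]],[[5,-30,200],[0,0,0]]], "grip": 0.5}}

```text
time: 17.68
ee_pos: [0.5453, -0.1926, 0.2327]
eef_rot: [3.136, 0.002, 1.646]
force: [0.3, 0.2, -0.3]
opening: 0.0428
finger_force: 0.0
```

Run:
```python
from rig import r, snapshot, camera_model
from h import *
o=r.get_obs();print(o['time'],o['ee_pos'],o['eef_rot'],o['opening'],o['force'])
m=camera_model('wrist');p,d=snapshot('wrist'); np.savez('w4.npz',p=p,d=d,**m)
P=proj(m,[[.534,-.122,.0215],[.5465,-.2886,.0215]]);print(P)
cx,cy=P.mean(0).astype(int)
u=cx-80,max(0,cy-70);print(u)
cv2.imwrite('pics/z4.png',cv2.resize(p[u[1]:u[1]+140,u[0]:u[0]+160],None,fx=4.28,fy=4.28,interpolation=cv2.INTER_CUBIC)[...,::-1])
```

```text
17.675 [ 0.54533222 -0.19264064  0.2327052 ] [3.13585875e+00 1.72052896e-03 1.64589221e+00] 0.042760088928872654 [ 0.28237944  0.22284156 -0.29925315]
[[251.71056668 109.4060537 ]
 [252.20439721 232.32257766]]
(np.int64(171), np.int64(100))
```

View pics/z4.png

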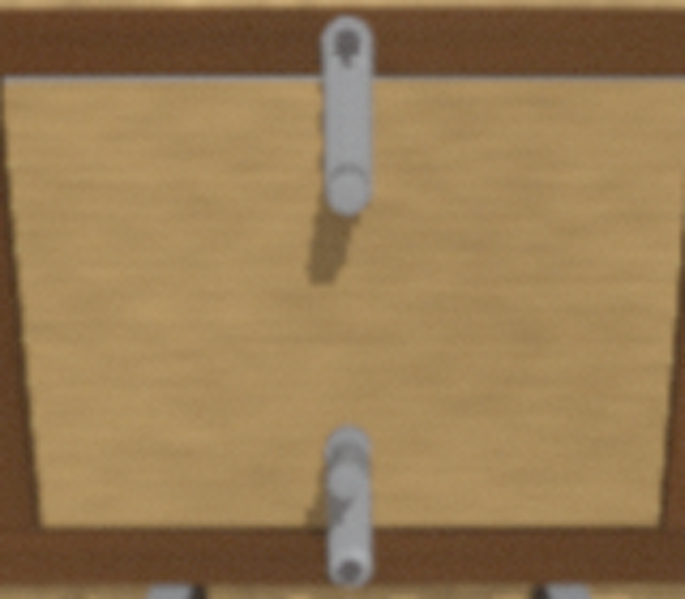

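Both arms now point straight in, square to the rails: a runs from its pin at (347,42) to its stud at (348,192), and b from its pin at (349,570) to its stud at (347,478). The robot is clear, so I'll hand in.

```bash
python3 -c "
from rig import r
print(r.job_done())"
```

```text
the job is handed in; nothing more can be done
None
```

Both turnbuttons on the larger frame now point straight in across the panel, square to their rails within about a degree by eye in the last wrist picture; the smaller frame was not touched, and the job was handed in at about 18 s.

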